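# Press, turn and open the safety lid of a hardware caddy

### The arm

A 6-joint arm with a two-finger parallel gripper is mounted at the origin on the work surface. World frame = base frame: x ahead of the robot, y to its left, z up, the work surface at z = 0. Lengths are in m, angles in degrees, forces in N, time in s.
With the tool pointing down it reaches from about 0.3 to 0.75 m from the base axis. Payload 8.5 kg.
Tool frame: the origin (TCP) lies on the centre line of the jaws, within the pads' length; the fingertips stand 19 mm ahead of it and the grasp point (between the pads) is the TCP; z points along the fingers, x is the direction in which the jaws open and shut, and the axes are right-handed (so a half turn about z gives the same grasp; the last joint's range is limited). The gripper opens to 85 mm and grips with 20 to 120 N. Pads are 22 mm wide; open, the fingers measure 114 mm over their backs; the gripper's body (76 mm by 85 mm) begins 54 mm behind the grasp point. The pads swing forward as they close: fully open they stand 13 mm farther back than shut.
Start: joints at [-75.934, 21.807, 74.336, -0, 83.858, -12.336], TCP at [0.245, -0.493, 0.25] pointing down, gripper open.
Joint ranges: [-178.18, 178.18], [-50.72, 133.34], [12.68, 142.11], [-81.47, 261.47], [9.98, 163.14], [-165.26, 165.26]. Speed limits (degrees/s): [136.94, 136.94, 180, 180, 180, 180].

### API

Orientations are given as a 3x3 rotation matrix whose columns are the frame's x, y, z axes.
In Python, from rig import env, cams, order gives the robot as it stands.
- The arm moves only by the tool step_arm, never from a script. Its argument "steps" is a list of rows, each an object with "xyz": the shift along the tool's x, y, z normalised to -1 to 1, where 1 is 0.04 m, a list of three; "turn": the turn, a rotation vector about the tool's x, y, z normalised to -1 to 1, where 1 is 0.08 rad, a list of three; "gripper": the gripper command: -1 is shut, 1 is fully open, values between are in proportion. A call has 1 to 20 rows; each row shifts and turns the commanded pose from where the row before left it, along the tool's axes as they then stand; what a row does not reach is not made up. A row lasts 1/12 s, in which the tool goes at most 41.7 mm and 7.16 degrees, less where a joint would pass 70% of its speed; a pose out of reach is approached as far as the arm can. A call with a number of a shift or a turn outside -1 to 1 is refused whole. A call with a gripper value outside its range is refused whole. The fingers move at their own pace and stop on an object; "squeeze" is the grip in N (left out, the last holds). Time passes only in rows, so rows that do not move let the fingers close. It gives the time, the measured TCP pose, the force and the opening at its end, in the units of the state.
- env.observe(): the state, without advancing time (a new reading comes with each control period).
- cams.get_image(name): name is "side" or "top" or "wrist"; returns (picture, depth): 384x512x3 uint8, red, green, blue; 384x512 float32, m along the optical axis (not along the pixel's ray), 0 where there is no reading.
- cams.camera_info(name): a dict with "fx", "fy", "cx", "cy" (pixels), "k1" (the pictures are not rectified: a ray, as slopes to the right and down, at radius r is drawn at 1 + k1 r^2 times it, then the intrinsics apply), "extrinsics" (4x4, takes a point from camera to world coordinates). Camera axes: x right, y down, z forward; pixel columns grow to the right and rows downward; lengths in m; the calibration is good to about 2 mm. A picture is of the moment at which its call begins: read the wrist's pose just before it. camera_info takes no time and is no camera call; for the wrist camera it gives the pose at the moment of the call.
- order.close_job(): hands the job in, once; it reports no verdict.
The state is a dict: "time_s": time; "q": joint angles; "qvel": joint speeds; "joint_efforts": joint torques, N m; "position": TCP position; "tool_rot": TCP orientation; "ft_force": force on the tool from outside, world axes, zero at the start; "wrist_torque": the same for the moment, N m; "grip_width": finger opening in m.
Only numpy, scipy, OpenCV 4.12 (cv2) and the standard library are available. Lean on these libraries where they do the work, as an engineer would, in place of code of your own. Each camera call takes 0.05 s, during which the arm holds its last target. There are 200 camera calls.

### The job

Open the cream hardware caddy: press its safety knob down hard towards the lid and, while pressing, turn it anticlockwise until it springs back up in its open position (do not force it round unpressed), then swing the lid right up to its stop and leave it standing open. Leave the mallet, the corner blocks and the hex key where they lie.

Things in the scene. Friction and masses are not known exactly. Their poses are not given: they have to be found in the camera images.
- caddy: cream plastic box fixed to the platform, 180 mm deep (own x), 170 mm wide (own y), wall 55 mm high in front (own -x, the robot's side), 159 mm at the back; origin at the centre of its underside, x pointing from front to back, z up. Its shut lid slopes down to the front at 30 degrees to the level, so the knob's axis leans 30 degrees from vertical towards the front. Three chrome hinges lie inside
- knob_grip (a point): centre of the grey knob's grip bar: 68 mm long (own x), 20 mm thick (own y), its top 18 mm above this point (own z) and its foot, the skirt's top, 16 mm below. Own z is the knob's turning axis, pointing out of the lid; press towards own -z. Moves with the knob. Locked, the bar lies 72 degrees off the slope line; open, along it, so fingers on its flat sides then close parallel to the hinge
- knob_skirt (a point): centre of the upper face of the knob's round skirt, 72 mm in diameter and 9 mm thick, on which the bar stands; unpressed, this face is 21 mm above the lid's upper face. The fingertips may press on the skirt on both sides of the bar. Two small ridges on the lid show where the bar's end points when locked and when open (the ridge up the slope)
- knob (a joint): turn of the knob, rad: 0 locked, grows anticlockwise seen from outside; end stop at 1.30. Unpressed it is blocked at about 0.1 (some 4 N m would strain the lugs and force it past 0.15). Pressed in 7.5 mm or more it turns freely (friction about 0.15 N m); let go between about 0.3 and 1.0 it stays sunk under a track; past about 1.18 it springs up in its open notch and the lid is unlocked
- press (a joint): how far the knob is pressed in, m: 0 up, 0.009 fully down (hard stop). Spring: 8 N to start, 15 N at 7.5 mm, 16 N at 9 mm
- lid (a joint): opening angle of the lid, rad: 0 shut, growing as its front edge rises, stop at 0.85. A stiff friction hinge (about 0.6 N m) holds the lid wherever it is left; lifting it at the knob takes about 7 N
- lid_hinge (a point): middle of the lid's hinge line, at the top of the caddy's back wall; the hinge runs along the caddy's y. The knob's axis is 135 mm from it, measured down the slope, and knob_grip is 43 mm (unpressed) above the lid's underside, in whose plane the hinge lies
- lid_edge (a point): middle of the lid's front edge, 218 mm from the hinge; the lid is 6 mm thick and 178 mm wide and overhangs the front wall by about 10 mm
- mallet_mid (a point): bystander: mallet lying flat, birch handle of 24 mm diameter along own x, rubber head 56 mm across and 95 mm long at own +x; 238 mm long over all; point 28 mm above its underside, near the middle of its length
- block_a_mid (a point): bystander: L-shaped birch corner block, 90 x 90 x 30 mm, point at its centre
- block_b_mid (a point): bystander: a second corner block, the same
- hex_key_mid (a point): bystander: large aluminium hex key lying flat, 10 mm thick, 145 mm long (own x) with a short arm of 40 mm; point near the middle of the long arm

How it is judged (in metres and radians):
On the way, in this order (a step that is already met when the one before it is completed fails the run):
1. the knob has been turned while pressed and is sunk in its track (value of joint knob above 0.4 rad and value of joint press above 0.005 m), for 0.05 s.
2. the knob is in its open position and has sprung up, with the lid still shut (value of joint knob above 1.1 rad and value of joint press below 0.0025 m and value of joint lid below 0.2 rad), for 0.1 s.
3. the lid is swung up to its stop (value of joint lid above 0.75 rad), for 0.2 s.
At the end, for the whole second after the job is handed in: The lid stands still at 0.75 rad or more of its 0.85 rad, the knob is in its open position (joint above 1.1 rad) and up (pressed in by less than 2.5 mm); mallet, corner blocks and hex key have each stayed within 25 mm of where they lay (value of joint lid above 0.75 rad and value of joint knob above 1.1 rad and value of joint press below 0.0025 m and velocity of joint lid between -0.05 and 0.05 rad/s); the robot touches nothing.
It fails at once if the mallet, a corner block or the hex key is pushed more than 25 mm (distance of any of mallet_mid, block_a_mid, block_b_mid, hex_key_mid from where it was at the start of the episode above 0.025 m).
It fails at once if the knob is forced round without being pressed in, straining its lugs (value of joint knob between 0.155 and 0.95 rad and value of joint press below 0.003 m).
It also fails if it takes over 61 s, if anything falls off the work surface, if the arm or the gripper's body presses on something with over 40 N, if the wrist force passes 120 N, or if a joint passes its speed limit or range.

## Working session

There is one attempt and no reset: what is moved stays moved. The work goes in short steps, Python scripts to look and compute and a tool call to move; the robot and the scene stay as the last step left them, time stands still between calls to the robot, and variables do not carry over. Pictures are saved under pics/ and viewed, about 8 in all and at most 12, crops included, and the job is handed in when it is done.

Besides the shell and the picture viewer there is one more tool, called after "Call:" as a command line: name --argument value ..., lists and objects as JSON in quotes. step_arm: Moves the arm, as the interface text tells. Scaled input: -1 to 1 covers 0.04 m each way for a shift and 0.08 rad each way for a turn. Its arguments: {"type":"object","properties":{"steps":{"type":"array"},"squeeze":{"type":"number"}},"required":["steps"]}

```bash
ls; mkdir -p pics; cat > h.py <<'E'
import numpy as np, cv2
from rig import env, cams, order
np.set_printoptions(precision=4, suppress=True)
def grab(n):
    i=cams.camera_info(n); p,d=cams.get_image(n); return p,d,i
def world(i,d):
    h,w=d.shape; v,u=np.mgrid[:h,:w]
    K=np.array([[i['fx'],0,i['cx']],[0,i['fy'],i['cy']],[0,0,1.]])
    # k1 distortion same as OpenCV radial
    p=cv2.undistortPoints(np.stack([u,v],-1).reshape(-1,1,2).astype(float),K,np.array([i['k1'],0,0,0.])).reshape(h,w,2)
    c=np.dstack([p*d[...,None],d]); E=np.array(i['extrinsics'])
    return c@E[:3,:3].T+E[:3,3]
E
python3 - <<'E'
from h import *
for n in('side','top'):
    p,d,i=grab(n); np.savez(f'{n}.npz',p=p,d=d,w=world(i,d)); print(n,np.array(i['extrinsics']),(d==0).mean())
    cv2.imwrite(f'pics/{n}1.png',p[...,::-1])
s=env.observe();print(s)
E
```

```text
pics
side [[-0.9517 -0.1811  0.2479  0.32  ]
 [-0.307   0.549  -0.7774  0.8074]
 [ 0.0047 -0.816  -0.5781  0.7094]
 [ 0.      0.      0.      1.    ]] 0.0042572021484375
top [[ 0.0061 -0.9849  0.1729  0.4149]
 [-0.9998 -0.0092 -0.0174  0.0303]
 [ 0.0188 -0.1727 -0.9848  1.0496]
 [ 0.      0.      0.      1.    ]] 0.004247029622395833
{'time_s': 0.1, 'q': array([-75.9351,  21.8381,  74.3794,  -0.0007,  83.8594, -12.3367]), 'qvel': array([-0.1021, -0.0422, -0.0909,  0.0368,  0.1022, -0.0273]), 'joint_efforts': array([  0.0038, -44.922 , -23.1658,  -0.0001,   0.0036,   0.    ]), 'position': array([ 0.2445, -0.4924,  0.2498]), 'tool_rot': array([[ 0.4447, -0.8957, -0.0003],
       [-0.8957, -0.4447,  0.0013],
       [-0.0013, -0.0003, -1.    ]]), 'ft_force': array([-0.694 , -0.0143, -0.1029]), 'wrist_torque': array([-0.0125, -0.0009, -0.0058]), 'grip_width': 0.08516027521984093}
```

View pics/top1.png

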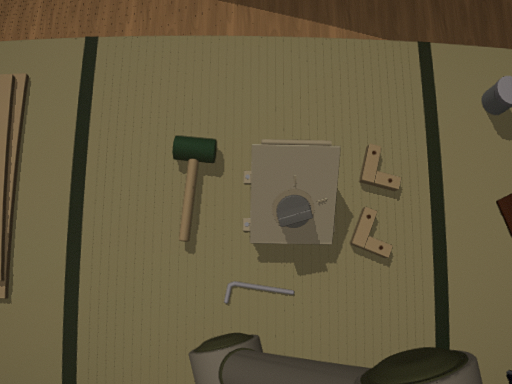

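View pics/side1.png

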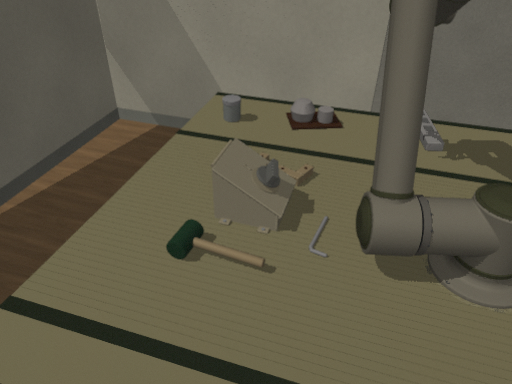

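The top view shows the caddy at about (250–340, 143–245), its knob at (294, 210), the locked ridge at (322, 202) and the open ridge at (295, 182). The mallet and hex key are to the left and front, the blocks to the right. Next I measure the lid plane and the knob.

```bash
python3 - <<'E'
from h import *
z=np.load('top.npz');w=z['w'];p=z['p'];d=z['d']
print('floor z',np.median(w[60:120,100:160,2]))
# lid plane from ring patches excluding knob
m=np.zeros(d.shape,bool); m[152:238,260:328]=1
vv,uu=np.mgrid[:384,:512]; m&=np.hypot(uu-294,vv-208)>38
P=w[m]; 
for _ in range(5):
    c=np.median(P,0) if _==0 else P.mean(0); n=np.linalg.svd(P-c,full_matrices=False)[2][2]; n*=np.sign(n[2]); r=(P-c)@n; P=P[abs(r)<max(.002,2*r.std())]
print('n',n,'tilt',np.degrees(np.arccos(n[2])),'az',np.degrees(np.arctan2(-n[1],-n[0])),'c',c,r.std(),len(P))
h=(w-c)@n
box=np.zeros(d.shape,bool);box[180:235,268:325]=1
for lo,hi in((.012,.026),(.046,.064),(.03,.07)):
    k=box&(h>lo)&(h<hi); Q=w[k]; 
    print(lo,k.sum(),'h',np.median(h[k]),'mean',Q.mean(0),np.ptp(Q,0))
    u,s,vt=np.linalg.svd(Q-Q.mean(0),full_matrices=False); print('axis',vt[0],s/np.sqrt(len(Q)))
# lid corners
L=(abs(h)<.004)&(uu>240)&(uu<350)&(vv>130)&(vv<255)
cn,_=max([(x,cv2.contourArea(x)) for x in cv2.findContours(L.astype(np.uint8),cv2.RETR_EXTERNAL,2)[0]],key=lambda t:t[1])
ys=c+0; ax=np.array([-n[0],-n[1],0]);ax/=np.linalg.norm(ax); sl=np.cross(np.cross(n,ax),n); sl/=np.linalg.norm(sl); hy=np.cross(n,sl)
Q=w[cn[:,0,1],cn[:,0,0]]-c; print('slope',sl,'hy',hy,'ext s',np.sort(Q@sl)[[0,3,-4,-1]],'ext y',np.sort(Q@hy)[[0,3,-4,-1]])
b=cv2.minAreaRect(np.stack([Q@sl,Q@hy],1).astype(np.float32));print(b)
o=c+sl*b[0][0]+hy*b[0][1]; print('lid centre',o,'hinge top',o+sl*b[1][0]/2)
k=box&(h>.046)&(h<.064); Q=w[k]-o; print('bar top in lid s,y',(Q@sl).mean(),(Q@hy).mean())
E
```

```text
floor z 0.0009374669212297571
n [-0.498   0.0053  0.8672] tilt 29.86697654486438 az -0.6121023509241987 c [ 0.6318 -0.0668  0.1451] 0.0011783167674169945 1448
0.012 452 h 0.02083598697297267 mean [ 0.5492 -0.0659  0.1215] [0.0626 0.0697 0.0396]
axis [-0.8212 -0.3473 -0.4529] [0.0203 0.0166 0.0019]
0.046 362 h 0.05443170634843081 mean [ 0.5249 -0.0688  0.1459] [0.0348 0.0673 0.0223]
axis [-0.2655  0.9517 -0.1542] [0.0195 0.0062 0.0023]
0.03 463 h 0.05373792498662135 mean [ 0.528  -0.0682  0.1437] [0.0431 0.0684 0.0319]
axis [-0.2624  0.9522 -0.1564] [0.0196 0.0085 0.0044]
slope [ 0.8671 -0.0093  0.498 ] hy [0.0107 0.9999 0.    ] ext s [-0.1782 -0.1768  0.0503  0.0514] ext y [-0.0938 -0.093   0.0855  0.086 ]
((-0.06357602775096893, -0.003855377435684204), (0.2296016365289688, 0.17926976084709167), 0.1417604386806488)
lid centre [ 0.5767 -0.07    0.1134] hinge top [ 0.6762 -0.0711  0.1706]
bar top in lid s,y -0.028688342091304813 0.0006555556561935628
```

```bash
cat >> h.py <<'E'
from scipy.linalg import logm, expm
n=np.array([-0.4995,0.005,0.8663]); n/=np.linalg.norm(n)
hy=np.array([0.0100,1,0]); hy-=n*(hy@n); hy/=np.linalg.norm(hy); sl=np.cross(hy,n)
def T(R,p):
    M=np.eye(4);M[:3,:3]=R;M[:3,3]=p;return M
def cur():
    s=env.observe(); return T(s['tool_rot'],s['position'])
def tool(a):  # knob turn a deg: jaw normal to bar, tool z = -n
    t=np.radians(18+a); x=np.cos(t)*sl+np.sin(t)*hy
    return np.stack([x,np.cross(-n,x),-n],1)
def plan(goal,N,start=None):
    C=cur() if start is None else start
    A=expm(np.real(logm(np.linalg.inv(C)@goal))/N)
    v=A[:3,3]/.04; w=cv2.Rodrigues(A[:3,:3].copy())[0].ravel()/.08
    print(N,'rows xyz',v.round(3),'turn',w.round(3))
    X=C.copy()
    for k in range(N):
        X=X@A
        if k%max(1,N//5)==0 or k==N-1: print('   ',X[:3,3])
E
python3 - <<'E'
from h import *
z=np.load('top.npz');w=z['w'];c=np.array([0.6318,-0.0668,0.1451]);h=(w-c)@n
box=np.zeros(h.shape,bool);box[180:235,268:325]=1
k=box&(h>.0515)&(h<.06);Q=w[k]-c
b=cv2.minAreaRect(np.stack([Q@sl,Q@hy],1).astype(np.float32));print(k.sum(),b)
top=c+sl*b[0][0]+hy*b[0][1]+n*np.median(h[k]);print('top',top,'mean',w[k].mean(0))
g=top-.018*n; print('grip',g,'hinge est',g+.135*sl-.043*n)
print('start rows');plan(T(tool(0),g+.09*n),20)
E
```

```text
313 ((-0.09336871653795242, -0.003374118357896805), (0.020643198862671852, 0.06764648109674454), 18.490413665771484)
top [ 0.5235 -0.0691  0.146 ] mean [ 0.5236 -0.069   0.1461]
grip [ 0.5325 -0.0692  0.1304] hinge est [ 0.6709 -0.0706  0.1606]
start rows
20 rows xyz [ 0.033 -0.658  0.053] turn [ 0.135  0.329 -0.862]
    [ 0.2687 -0.4819  0.2476]
    [ 0.3568 -0.4242  0.2417]
    [ 0.4265 -0.345   0.2374]
    [ 0.4723 -0.2501  0.2315]
    [ 0.4913 -0.1469  0.221 ]
    [ 0.4875 -0.0687  0.2084]
```

Call:
step_arm --steps '[{"xyz":[0.033,-0.658,0.053],"turn":[0.135,0.329,-0.862],"gripper":1},{"xyz":[0.033,-0.658,0.053],"turn":[0.135,0.329,-0.862],"gripper":1},{"xyz":[0.033,-0.658,0.053],"turn":[0.135,0.329,-0.862],"gripper":1},{"xyz":[0.033,-0.658,0.053],"turn":[0.135,0.329,-0.862],"gripper":1},{"xyz":[0.033,-0.658,0.053],"turn":[0.135,0.329,-0.862],"gripper":1},{"xyz":[0.033,-0.658,0.053],"turn":[0.135,0.329,-0.862],"gripper":1},{"xyz":[0.033,-0.658,0.053],"turn":[0.135,0.329,-0.862],"gripper":1},{"xyz":[0.033,-0.658,0.053],"turn":[0.135,0.329,-0.862],"gripper":1},{"xyz":[0.033,-0.658,0.053],"turn":[0.135,0.329,-0.862],"gripper":1},{"xyz":[0.033,-0.658,0.053],"turn":[0.135,0.329,-0.862],"gripper":1},{"xyz":[0.033,-0.658,0.053],"turn":[0.135,0.329,-0.862],"gripper":1},{"xyz":[0.033,-0.658,0.053],"turn":[0.135,0.329,-0.862],"gripper":1},{"xyz":[0.033,-0.658,0.053],"turn":[0.135,0.329,-0.862],"gripper":1},{"xyz":[0.033,-0.658,0.053],"turn":[0.135,0.329,-0.862],"gripper":1},{"xyz":[0.033,-0.658,0.053],"turn":[0.135,0.329,-0.862],"gripper":1},{"xyz":[0.033,-0.658,0.053],"turn":[0.135,0.329,-0.862],"gripper":1},{"xyz":[0.033,-0.658,0.053],"turn":[0.135,0.329,-0.862],"gripper":1},{"xyz":[0.033,-0.658,0.053],"turn":[0.135,0.329,-0.862],"gripper":1},{"xyz":[0.033,-0.658,0.053],"turn":[0.135,0.329,-0.862],"gripper":1},{"xyz":[0.033,-0.658,0.053],"turn":[0.135,0.329,-0.862],"gripper":1}]'

```text
time_s: 1.77
position: [0.4874, -0.0681, 0.2082]
tool_rot: [[0.825, 0.26, 0.501], [0.304, -0.953, -0.006], [0.475, 0.157, -0.866]]
ft_force: [-0.2, 0.8, 0.6]
grip_width: 0.0851
```

Call:
step_arm --steps '[{"xyz":[0,0,0],"turn":[0,0,0],"gripper":1},{"xyz":[0,0,0],"turn":[0,0,0],"gripper":1},{"xyz":[0,0,0],"turn":[0,0,0],"gripper":1}]'

```text
time_s: 2.02
position: [0.488, -0.0699, 0.2088]
tool_rot: [[0.827, 0.257, 0.5], [0.3, -0.954, -0.007], [0.475, 0.156, -0.866]]
ft_force: [-0.2, 0.7, -0.1]
grip_width: 0.0853
```

```bash
python3 - <<'E'
from h import *
p,d,i=grab('wrist'); w=world(i,d); cv2.imwrite('pics/wr1.png',p[...,::-1])
c=np.array([0.6318,-0.0668,0.1451]);h=(w-c)@n
k=(h>.050)&(h<.06)&(np.linalg.norm(w-[.5235,-.0691,.146],axis=2)<.045);Q=w[k]-c
if k.any():
    b=cv2.minAreaRect(np.stack([Q@sl,Q@hy],1).astype(np.float32));print(k.sum(),b,np.median(h[k]))
    print('top',c+sl*b[0][0]+hy*b[0][1]+n*np.median(h[k]))
s=env.observe();print(s['time_s'],s['q'],s['ft_force'])
g=np.array([.5325,-.0692,.1304])
print('err',(cur()[:3,3]-g-.09*n),cv2.Rodrigues(cur()[:3,:3].T@tool(0))[0].ravel())
plan(T(tool(0),g+.010*n),6)
E
```

```text
2136 ((-0.09532516449689865, -0.003351926803588867), (0.01919620856642723, 0.06785961240530014), 18.614051818847656) 0.05234524283496263
top [ 0.523  -0.0691  0.1428]
2.0667 [-28.7705   9.0927 106.6489  21.7095  39.2415 -59.9743] [-0.2258 -0.3643 -0.1331]
err [ 0.0005 -0.0015  0.0005] [ 0.003  -0.0001 -0.0008]
6 rows xyz [-0.001 -0.007  0.334] turn [ 0.006 -0.    -0.002]
    [ 0.4946 -0.0701  0.1972]
    [ 0.5012 -0.0699  0.1856]
    [ 0.5078 -0.0697  0.174 ]
    [ 0.5144 -0.0695  0.1623]
    [ 0.5209 -0.0694  0.1507]
    [ 0.5275 -0.0692  0.1391]
```

View pics/wr1.png

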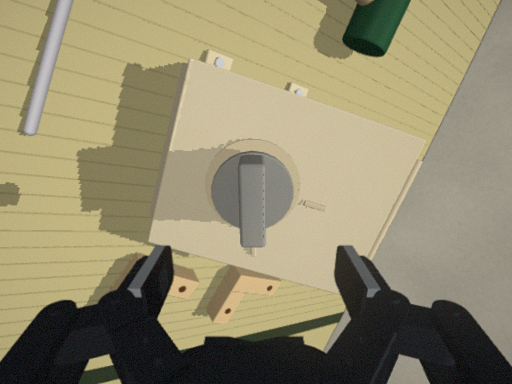

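The wrist view shows the knob bar at (252, 200), parallel to the finger pads and square to the jaws. It agrees with the top view to about 2 mm. I go down and close.

Call:
step_arm --steps '[{"xyz":[0,-0.005,0.335],"turn":[0,0,0],"gripper":1},{"xyz":[0,-0.005,0.335],"turn":[0,0,0],"gripper":1},{"xyz":[0,-0.005,0.335],"turn":[0,0,0],"gripper":1},{"xyz":[0,-0.005,0.335],"turn":[0,0,0],"gripper":1},{"xyz":[0,-0.005,0.335],"turn":[0,0,0],"gripper":1},{"xyz":[-0.025,0,0.335],"turn":[0,0,0],"gripper":1},{"xyz":[0,0,0],"turn":[0,0,0],"gripper":1}]'

```text
time_s: 2.65
position: [0.5272, -0.0702, 0.1364]
tool_rot: [[0.829, 0.256, 0.498], [0.299, -0.954, -0.007], [0.473, 0.154, -0.867]]
ft_force: [0.2, -0.5, -0.6]
grip_width: 0.0855
```

Call:
step_arm --steps '[{"xyz":[0,0,0],"turn":[0,0,0],"gripper":-1},{"xyz":[0,0,0],"turn":[0,0,0],"gripper":-1},{"xyz":[0,0,0],"turn":[0,0,0],"gripper":-1},{"xyz":[0,0,0],"turn":[0,0,0],"gripper":-1},{"xyz":[0,0,0],"turn":[0,0,0],"gripper":-1},{"xyz":[0,0,0],"turn":[0,0,0],"gripper":-1},{"xyz":[0,0,0],"turn":[0,0,0],"gripper":-1},{"xyz":[0,0,0],"turn":[0,0,0],"gripper":-1}]' --squeeze 30

```text
time_s: 3.32
position: [0.5266, -0.0694, 0.1387]
tool_rot: [[0.827, 0.257, 0.501], [0.301, -0.953, -0.007], [0.475, 0.157, -0.866]]
ft_force: [-5.2, -0.5, 6.3]
grip_width: 0.0195
```

Call:
step_arm --steps '[{"xyz":[0,0,0.05],"turn":[0,0,0],"gripper":-1},{"xyz":[0,0,0.05],"turn":[0,0,0],"gripper":-1},{"xyz":[0,0,0.05],"turn":[0,0,0],"gripper":-1},{"xyz":[0,0,0.05],"turn":[0,0,0],"gripper":-1},{"xyz":[0,0,0],"turn":[0,0,0],"gripper":-1},{"xyz":[0,0,0],"turn":[0,0,0],"gripper":-1}]'

```text
time_s: 3.82
position: [0.5305, -0.0694, 0.132]
tool_rot: [[0.826, 0.258, 0.501], [0.302, -0.953, -0.007], [0.475, 0.157, -0.866]]
ft_force: [-8.1, -2.0, 11.0]
grip_width: 0.0194
```

Call:
step_arm --steps '[{"xyz":[0,0,0.05],"turn":[0,0,0],"gripper":-1},{"xyz":[0,0,0.05],"turn":[0,0,0],"gripper":-1},{"xyz":[0,0,0],"turn":[0,0,0],"gripper":-1},{"xyz":[0,0,0],"turn":[0,0,0],"gripper":-1}]'

```text
time_s: 4.15
position: [0.5318, -0.0694, 0.1301]
tool_rot: [[0.826, 0.258, 0.502], [0.303, -0.953, -0.008], [0.476, 0.159, -0.865]]
ft_force: [-27.2, -2.2, 32.9]
grip_width: 0.0192
```

Call:
step_arm --steps '[{"xyz":[0,0,-0.015],"turn":[0,0,-0.5],"gripper":-1},{"xyz":[0,0,0],"turn":[0,0,-0.8],"gripper":-1},{"xyz":[0,0,0],"turn":[0,0,-0.8],"gripper":-1},{"xyz":[0,0,0],"turn":[0,0,-0.8],"gripper":-1},{"xyz":[0,0,0],"turn":[0,0,-0.8],"gripper":-1},{"xyz":[0,0,0],"turn":[0,0,-0.8],"gripper":-1},{"xyz":[0,0,0],"turn":[0,0,-0.8],"gripper":-1},{"xyz":[0,0,0],"turn":[0,0,-0.8],"gripper":-1},{"xyz":[0,0,0],"turn":[0,0,-0.8],"gripper":-1},{"xyz":[0,0,0],"turn":[0,0,-0.8],"gripper":-1},{"xyz":[0,0,0],"turn":[0,0,0],"gripper":-1},{"xyz":[0,0,0],"turn":[0,0,0],"gripper":-1}]'

```text
time_s: 5.15
position: [0.5318, -0.0693, 0.1303]
tool_rot: [[0.525, 0.687, 0.502], [0.798, -0.603, -0.008], [0.297, 0.404, -0.865]]
ft_force: [-21.7, -1.3, 26.6]
grip_width: 0.0198
```

```bash
python3 - <<'E'
from h import *
s=env.observe();print(s['q'],s['wrist_torque'],n@s['ft_force'],s['ft_force'])
r=cur()[:3,:3].T@tool(0);print('turned',-cv2.Rodrigues(tool(0).T@cur()[:3,:3])[0].ravel())
E
```

```text
[ -25.6397   20.416   107.5205   27.5982   26.9696 -100.3866] [-0.1717  1.1569 -0.0636] 33.85147506769171 [-21.6769  -1.2603  26.5846]
turned [ 0.004  -0.0006  0.6177]
```

Call:
step_arm --steps '[{"xyz":[0,0,0],"turn":[0,0,-0.8],"gripper":-1},{"xyz":[0,0,0],"turn":[0,0,-0.8],"gripper":-1},{"xyz":[0,0,0],"turn":[0,0,-0.8],"gripper":-1},{"xyz":[0,0,0],"turn":[0,0,-0.8],"gripper":-1},{"xyz":[0,0,0],"turn":[0,0,-0.8],"gripper":-1},{"xyz":[0,0,0],"turn":[0,0,-0.8],"gripper":-1},{"xyz":[0,0,0],"turn":[0,0,-0.8],"gripper":-1},{"xyz":[0,0,0],"turn":[0,0,-0.8],"gripper":-1},{"xyz":[0,0,0],"turn":[0,0,0],"gripper":-1},{"xyz":[0,0,0],"turn":[0,0,0],"gripper":-1}]'

```text
time_s: 5.98
position: [0.5318, -0.0692, 0.1303]
tool_rot: [[0.121, 0.857, 0.502], [0.991, -0.135, -0.008], [0.061, 0.498, -0.865]]
ft_force: [-20.9, 0.6, 27.3]
grip_width: 0.0193
```

```bash
python3 - <<'E'
from h import *
s=env.observe();print(s['q'],s['wrist_torque'],n@s['ft_force'],s['ft_force'])
print('turned',-cv2.Rodrigues(tool(0).T@cur()[:3,:3])[0].ravel())
E
```

```text
[ -25.6326   20.4149  107.5236   27.6116   26.9822 -129.7217] [-0.0032  1.1014  0.0498] 34.11260021924428 [-20.9221   0.611   27.3104]
turned [0.0038 0.0002 1.1296]
```

Call:
step_arm --steps '[{"xyz":[0,0,0],"turn":[0,0,-0.8],"gripper":-1},{"xyz":[0,0,0],"turn":[0,0,-0.8],"gripper":-1},{"xyz":[0,0,0],"turn":[0,0,0],"gripper":-1},{"xyz":[0,0,0],"turn":[0,0,0],"gripper":-1}]'

```text
time_s: 6.32
position: [0.5318, -0.0692, 0.1302]
tool_rot: [[0.01, 0.865, 0.502], [1.0, -0.008, -0.007], [-0.003, 0.502, -0.865]]
ft_force: [-20.7, -0.4, 26.2]
grip_width: 0.0196
```

Call:
step_arm --steps '[{"xyz":[0,0,-0.05],"turn":[0,0,0],"gripper":-1},{"xyz":[0,0,-0.05],"turn":[0,0,0],"gripper":-1},{"xyz":[0,0,-0.05],"turn":[0,0,0],"gripper":-1},{"xyz":[0,0,-0.05],"turn":[0,0,0],"gripper":-1},{"xyz":[0,0,-0.05],"turn":[0,0,0],"gripper":-1},{"xyz":[0,0,0],"turn":[0,0,0],"gripper":-1},{"xyz":[0,0,0],"turn":[0,0,0],"gripper":-1}]'

```text
time_s: 6.9
position: [0.5273, -0.0692, 0.1377]
tool_rot: [[0.011, 0.866, 0.501], [1.0, -0.009, -0.007], [-0.002, 0.501, -0.866]]
ft_force: [-5.4, 0.1, 6.4]
grip_width: 0.0193
```

```bash
python3 - <<'E'
from h import *
s=env.observe();print(s['q'],s['wrist_torque'],n@s['ft_force'],s['ft_force'],s['position'])
print('turned',-cv2.Rodrigues(tool(0).T@cur()[:3,:3])[0].ravel())
E
```

```text
[ -25.9116   19.2973  107.5645   26.8157   28.11   -136.3116] [0.1674 0.3151 0.122 ] 8.240760616620358 [-5.3678  0.0668  6.4172] [ 0.5273 -0.0692  0.1377]
turned [0.0025 0.0008 1.2567]
```

Call:
step_arm --steps '[{"xyz":[0,0,-0.025],"turn":[0,0,0],"gripper":-1},{"xyz":[0,0,-0.025],"turn":[0,0,0],"gripper":-1},{"xyz":[0,0,0],"turn":[0,0,0],"gripper":-1},{"xyz":[0,0,0],"turn":[0,0,0],"gripper":-1}]'

```text
time_s: 7.23
position: [0.5266, -0.0692, 0.139]
tool_rot: [[0.011, 0.866, 0.5], [1.0, -0.009, -0.007], [-0.001, 0.5, -0.866]]
ft_force: [1.2, 0.3, 1.4]
grip_width: 0.0193
```

```bash
python3 - <<'E'
from h import *
s=env.observe();print(s['position'],n@s['ft_force'],s['ft_force'],s['wrist_torque'])
p,d,i=grab('side'); cv2.imwrite('pics/side2.png',cv2.resize(p[110:260,150:350,::-1],None,fx=3,fy=3))
E
```

```text
[ 0.5266 -0.0692  0.139 ] 0.6256728127212284 [1.1564 0.3147 1.3872] [ 0.3697 -0.0647  0.2838]
```

View pics/side2.png

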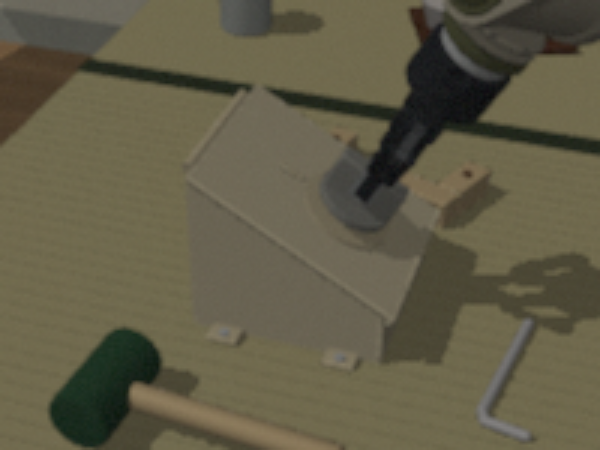

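Side view: the lid is still shut, the fingers hold the bar, and the knob at (365, 190) looks up. The axial force fell smoothly from 34 N to 0.6 N over about 10 mm, so it has sprung up. Next I plan the hinge arc.

```bash
python3 - <<'E'
from h import *
g=np.array([.5322,-.0692,.129]); H=g+.135*sl-.043*n; print('hinge',H)
C=cur()
for a,N in((.42,8),(.85,16)):
    R=cv2.Rodrigues(hy*a)[0]; G=T(R,H-R@H)@C
    plan(G,N); print(G)
E
```

```text
hinge [ 0.6706 -0.0706  0.1592]
8 rows xyz [-0.     0.076 -0.175] turn [ 0.656 -0.    -0.001]
    [ 0.5258 -0.0692  0.1465]
    [ 0.5253 -0.0692  0.1542]
    [ 0.5252 -0.0692  0.1618]
    [ 0.5256 -0.0692  0.1694]
    [ 0.5263 -0.0692  0.177 ]
    [ 0.5274 -0.0692  0.1846]
    [ 0.529  -0.0693  0.192 ]
    [ 0.5309 -0.0693  0.1994]
[[ 0.0105  0.9945  0.1039  0.5309]
 [ 0.9999 -0.0103 -0.0028 -0.0693]
 [-0.0017  0.1039 -0.9946  0.1994]
 [ 0.      0.      0.      1.    ]]
16 rows xyz [-0.     0.077 -0.177] turn [ 0.664 -0.    -0.001]
    [ 0.5258 -0.0692  0.1466]
    [ 0.5256 -0.0692  0.1698]
    [ 0.5291 -0.0693  0.1927]
    [ 0.5362 -0.0693  0.2147]
    [ 0.5467 -0.0694  0.2353]
    [ 0.5604 -0.0696  0.254 ]
[[ 0.0097  0.9473 -0.3201  0.5604]
 [ 1.     -0.0098  0.0014 -0.0696]
 [-0.0018 -0.3201 -0.9474  0.254 ]
 [ 0.      0.      0.      1.    ]]
```

Call:
step_arm --steps '[{"xyz":[0,0,0],"turn":[0,0,0],"gripper":-1},{"xyz":[0,0,0],"turn":[0,0,0],"gripper":-1},{"xyz":[0,0.038,-0.088],"turn":[0.33,0,0],"gripper":-1},{"xyz":[0,0.038,-0.088],"turn":[0.33,0,0],"gripper":-1},{"xyz":[0,0.038,-0.088],"turn":[0.33,0,0],"gripper":-1},{"xyz":[0,0.038,-0.088],"turn":[0.33,0,0],"gripper":-1},{"xyz":[0,0,0],"turn":[0,0,0],"gripper":-1}]' --squeeze 60

```text
time_s: 7.87
position: [0.5254, -0.0692, 0.1543]
tool_rot: [[0.011, 0.914, 0.405], [1.0, -0.009, -0.006], [-0.001, 0.405, -0.914]]
ft_force: [-1.4, -0.8, 1.9]
grip_width: 0.0192
```

```bash
python3 - <<'E'
from h import *
s=env.observe();print(s['time_s'],s['q'],s['ft_force'],s['wrist_torque'],s['grip_width'],s['position'])
E
```

```text
7.8667 [ -24.6853   18.3234  102.3553   15.3353   38.2862 -124.3933] [-1.4482 -0.777   1.9074] [0.0495 0.1768 0.0564] 0.01917350464418541 [ 0.5254 -0.0692  0.1543]
```

```bash
python3 - <<'E'
from h import *
p,d,i=grab('side'); cv2.imwrite('pics/side3.png',cv2.resize(p[110:260,150:350,::-1],None,fx=3,fy=3))
s=env.observe();print(s['ft_force'])
E
```

```text
[0.3939 1.208  1.7232]
```

View pics/side3.png

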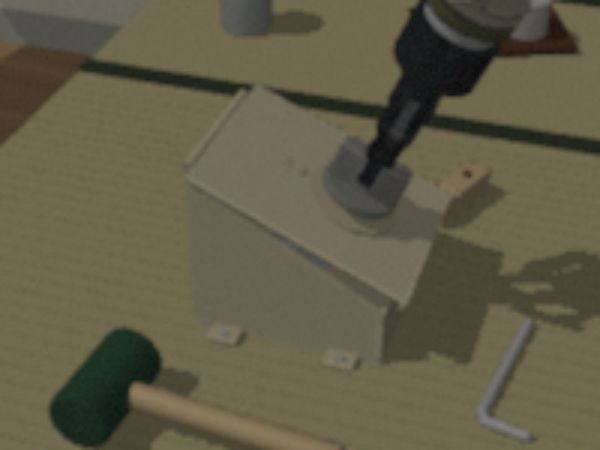

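The lid edge has lifted (gap at (400, 300)) and the bar is still held, so I continue along the arc.

Call:
step_arm --steps '[{"xyz":[0,0.038,-0.088],"turn":[0.33,0,0],"gripper":-1},{"xyz":[0,0.076,-0.176],"turn":[0.66,0,0],"gripper":-1},{"xyz":[0,0.076,-0.176],"turn":[0.66,0,0],"gripper":-1},{"xyz":[0,0.076,-0.176],"turn":[0.66,0,0],"gripper":-1},{"xyz":[0,0.076,-0.176],"turn":[0.66,0,0],"gripper":-1},{"xyz":[0,0.076,-0.176],"turn":[0.66,0,0],"gripper":-1},{"xyz":[0,0.076,-0.176],"turn":[0.66,0,0],"gripper":-1},{"xyz":[0,0.038,-0.088],"turn":[0.33,0,0],"gripper":-1},{"xyz":[0,0,0],"turn":[0,0,0],"gripper":-1}]'

```text
time_s: 8.67
position: [0.5335, -0.0693, 0.2064]
tool_rot: [[0.01, 0.999, 0.047], [1.0, -0.01, -0.001], [-0.001, 0.047, -0.999]]
ft_force: [-1.5, 0.2, 1.7]
grip_width: 0.0189
```

```bash
python3 - <<'E'
from h import *
s=env.observe();print(s['time_s'],s['q'],s['ft_force'],s['wrist_torque'],s['position'])
t=cur()[:3,2]; print('lid angle est',.5236-np.arctan2(t[0],-t[2]))
E
```

```text
8.6667 [ -20.4128   21.6356   82.3492    0.911    73.4571 -110.0522] [-1.4875  0.1897  1.7457] [0.0009 0.1106 0.0087] [ 0.5335 -0.0693  0.2064]
lid angle est 0.47640874043261316
```

Call:
step_arm --steps '[{"xyz":[0,0.038,-0.088],"turn":[0.33,0,0],"gripper":-1},{"xyz":[0,0.076,-0.176],"turn":[0.66,0,0],"gripper":-1},{"xyz":[0,0.076,-0.176],"turn":[0.66,0,0],"gripper":-1},{"xyz":[0,0.076,-0.176],"turn":[0.66,0,0],"gripper":-1},{"xyz":[0,0.076,-0.176],"turn":[0.66,0,0],"gripper":-1},{"xyz":[0,0.076,-0.176],"turn":[0.66,0,0],"gripper":-1},{"xyz":[0,0.038,-0.088],"turn":[0.33,0,0],"gripper":-1},{"xyz":[0,0.038,-0.088],"turn":[0.33,0,0],"gripper":-1},{"xyz":[0,0.02,-0.044],"turn":[0.16,0,0],"gripper":-1},{"xyz":[0,0,0],"turn":[0,0,0],"gripper":-1},{"xyz":[0,0,0],"turn":[0,0,0],"gripper":-1},{"xyz":[0,0,0],"turn":[0,0,0],"gripper":-1},{"xyz":[0,0,0],"turn":[0,0,0],"gripper":-1}]'

```text
time_s: 9.75
position: [0.5585, -0.0695, 0.2513]
tool_rot: [[0.011, 0.953, -0.302], [1.0, -0.011, 0.002], [-0.001, -0.302, -0.953]]
ft_force: [-0.6, -0.6, -6.3]
grip_width: 0.0194
```

```bash
python3 - <<'E'
from h import *
s=env.observe();print(s['time_s'],s['q'],s['ft_force'],s['wrist_torque'],s['position'])
t=cur()[:3,2]; print('lid angle est',.5236-np.arctan2(t[0],-t[2]))
p,d,i=grab('side'); cv2.imwrite('pics/side4.png',cv2.resize(p[80:260,150:350,::-1],None,fx=3,fy=3))
E
```

```text
9.75 [ -17.0166   30.8661   60.6912   -5.1261  105.2799 -106.9837] [-0.5728 -0.6062 -6.2973] [-0.004  -0.4901  0.0443] [ 0.5585 -0.0695  0.2513]
lid angle est 0.8304904164496878
```

View pics/side4.png

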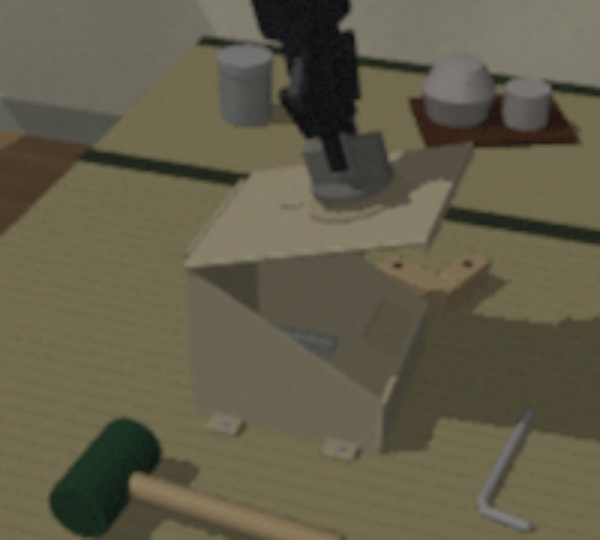

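The lid stands at about 0.83 rad with the knob up. I release and retract along the tool axis.

Call:
step_arm --steps '[{"xyz":[0,0,0],"turn":[0,0,0],"gripper":1},{"xyz":[0,0,0],"turn":[0,0,0],"gripper":1},{"xyz":[0,0,0],"turn":[0,0,0],"gripper":1},{"xyz":[0,0,0],"turn":[0,0,0],"gripper":1},{"xyz":[0,0,0],"turn":[0,0,0],"gripper":1},{"xyz":[0,0,0],"turn":[0,0,0],"gripper":1},{"xyz":[0,0,-0.3],"turn":[0,0,0],"gripper":1},{"xyz":[0,0,-0.4],"turn":[0,0,0],"gripper":1},{"xyz":[0,0,-0.5],"turn":[0,0,0],"gripper":1},{"xyz":[0,0,-0.5],"turn":[0,0,0],"gripper":1},{"xyz":[0,0,-0.5],"turn":[0,0,0],"gripper":1},{"xyz":[0,0,-0.5],"turn":[0,0,0],"gripper":1},{"xyz":[0,0,0],"turn":[0,0,0],"gripper":1},{"xyz":[0,0,0],"turn":[0,0,0],"gripper":1},{"xyz":[0,0,0],"turn":[0,0,0],"gripper":1}]'

```text
time_s: 11.05
position: [0.5911, -0.0697, 0.3536]
tool_rot: [[0.011, 0.953, -0.304], [1.0, -0.011, 0.002], [-0.001, -0.304, -0.953]]
ft_force: [-0.1, 0.2, 0.0]
grip_width: 0.0852
```

```bash
python3 - <<'E'
from h import *
s=env.observe();print(s['time_s'],s['ft_force'],s['grip_width'])
p,d,i=grab('wrist'); w=world(i,d); cv2.imwrite('pics/wr2.png',p[...,::-1])
# lid plane near the hinge-to-knob region, found by iterated fit
m=(w[...,2]>.14)&(w[...,0]>.43)&(w[...,0]<.67)&(abs(w[...,1]+.07)<.085)&(d>0)
P=w[m]; rng=np.random.default_rng(0); best=(0,)
for _ in range(300):
    a=P[rng.choice(len(P),3)]; k=np.cross(a[1]-a[0],a[2]-a[0]); l=np.linalg.norm(k)
    if l<1e-6: continue
    k/=l; c=(abs((P-a[0])@k)<.0025).sum()
    if c>best[0]: best=(c,k*np.sign(k[2]),a[0])
_,k,a=best; P0=P[abs((P-a)@k)<.003]; a=P0.mean(0); k=np.linalg.svd(P0-a,full_matrices=False)[2][2]; k*=np.sign(k[2])
print('lid n',k,'angle',.5236+np.arctan2(k[0],k[2]),len(P0))
h=(P-a)@k; Q=P[(h>.047)&(h<.065)]; print('bar top h',np.median(Q@k-a@k) if len(Q) else None,'skirt h',np.median(h[(h>.01)&(h<.03)]))
u=np.linalg.svd(Q-Q.mean(0),full_matrices=False)[2][0]; print('bar dir',u,'off slope deg',np.degrees(np.arcsin(abs(u@hy))))
p,d,i=grab('top'); cv2.imwrite('pics/top2.png',p[...,::-1])
E
```

```text
11.05 [-0.058   0.2419  0.0173] 0.08519399553960695
lid n [ 0.3029 -0.0028  0.953 ] angle 0.831374977168914 26296
bar top h 0.05473214758248235 skirt h 0.020892588793504356
bar dir [ 0.9557 -0.0144 -0.2941] off slope deg 0.2768789654240542
```

View pics/top2.png

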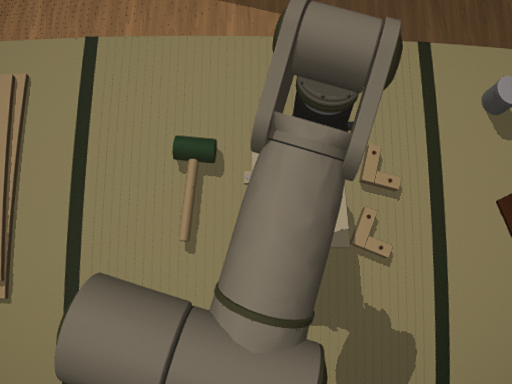

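The lid measures 0.831 rad, the bar lies 0.3° off the slope line (fully open), and the skirt stands 20.9 mm above the lid (up). The mallet at (193, 190) and the blocks at (380, 170) and (372, 232) are at the same pixels as at the start. The arm hides the hex key here, but the side view showed it in place. The gripper is free, so I hand in.

```bash
python3 -c "
from h import *
print(order.close_job())"
```

```text
the job is handed in; nothing more can be done
None
```

The caddy is open. I pressed the knob down to its hard stop (about 34 N held) and turned it about 1.26 rad anticlockwise. It sprang back up with the lid still shut. I then swung the lid up around its hinge, let go, backed away and handed the job in at about 11 s of the 61 s allowed.

Last checks after letting go:
- **Lid:** standing at 0.831 rad, against the 0.75 rad required. I stopped just short of the 0.85 rad stop.
- **Knob:** bar 0.3° off the slope line (open position) and skirt 20.9 mm above the lid, against 21 mm for fully up.
- **Robot:** measured force near zero, so it was touching nothing.
- **Mallet and corner blocks:** at the same pixels in the top view as at the start.
- **Hex key:** hidden by the arm in the last top view. It had not visibly moved in the side view taken just before release, and the arm did not go near it after that.

No check failed. The early top and wrist camera measurements of the knob differed by about 2 mm, and I used a value between them.

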